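# Settle the loose cedar balls in their tray

## Robot

A 7-joint arm with a two-finger parallel gripper is mounted at the origin on the work surface. World frame = base frame: x ahead of the robot, y to its left, z up, the work surface at z = 0. Lengths are in m, angles in rad, forces in N, time in s.
With the tool pointing down it reaches from about 0.4 to 0.875 m from the base axis. Payload 19.3 kg.
Tool frame: the origin (TCP) lies midway between the tips of the shut fingers; the grasp point (between the pads) lies bot.tcp_to_grasp behind it (bot.tcp_to_grasp is the distance from the TCP to the grasp point, in m); z points along the fingers, y is the line along which they close (so a half turn about z gives the same grasp; the last joint's range is limited). The gripper opens to 85 mm and grips with 20 to 120 N. Pads are 22 mm wide; open, the fingers measure 114 mm over their backs; the gripper's body (76 mm by 85 mm) begins 54 mm behind the grasp point. The pads swing forward as they close: fully open they stand 13 mm farther back than shut.
Start: joints at [1.197, 0.521, -0.036, 1.599, 0.021, 1.021, -0.113], TCP at [0.187, -0.596, 0.231] pointing down, gripper open.
Joint ranges: [-2.91, 2.91], [-0.3, 2.13], [-1.5, 1.42], [0.17, 2.43], [-1.26, 4.41], [0.16, 1.93], [-2.52, 2.52]. Speed limits (rad/s): [1.89, 1.89, 2.39, 2.39, 3.01, 3.01, 3.01].

## Interface

Orientations are given as [roll, pitch, yaw] about the fixed x, y, z axes, in that order (R = Rz(yaw) Ry(pitch) Rx(roll)).
In Python, from workcell import observe, imaging, bot gives the robot as it stands.
- The arm moves only by the tool send_rows, never from a script. Its argument "plan" is text: rows parted by semicolons, each of 7 numbers parted by spaces: the shift along the tool's x, y, z in m, then the turn, a rotation vector about the tool's x, y, z in degrees, then the finger opening in m, from 0 to 0.0854. In form: dx dy dz rx ry rz claw; .... A call has 1 to 10 rows; each row is the pose to reach, as a shift and turn from the pose commanded when the call began, along the tool's axes at that moment; what a row does not reach only later rows make up. A row lasts 1/12 s, in which the tool goes at most 41.7 mm and 7.16 degrees, less where a joint would pass 70% of its speed; a pose out of reach is approached as far as the arm can. A call with a gripper value outside its range is refused whole. The fingers move at their own pace and stop on an object; "grip_force" is the grip in N (left out, the last holds). Time passes only in rows, so rows that repeat a pose let the fingers close. It gives the time, the measured TCP pose, the force, the opening and the grip force at its end, in the units of the state.
- observe(): the state, without advancing time (a new reading comes with each control period).
- imaging.grab_frame(name): name is "scene" or "top" or "wrist"; returns a dict with "color" (400x640x3 uint8, red, green, blue), "fx", "fy", "cx", "cy" (pixels), "eye" and "orientation" of the camera in the world; the wrist camera has in their place "tool_from_camera" (4x4, takes a point from camera to tool coordinates, whose origin is the TCP and whose axes are the flange's). Camera axes: x right, y down, z forward; pixel columns grow to the right and rows downward; lengths in m; the calibration is good to about 2 mm. A picture is of the moment at which its call begins: read the wrist's pose just before it. There is no depth.
- bot.job_done(): hands the job in; it is judged then, once.
The state is a dict: "clock": time; "qpos": joint angles; "qd": joint speeds; "joint_efforts": joint torques, N m; "position": TCP position; "tool_rot": TCP orientation; "force": force on the tool from outside, world axes, zero at the start; "moment": the same for the moment, N m; "grip_width": finger opening in m; "finger_force": force on a finger pad.
Only numpy, scipy, OpenCV 4.12 (cv2) and the standard library are available. Lean on these libraries where they do the work, as an engineer would, in place of code of your own. Each camera call takes 0.05 s, during which the arm holds its last target. There are 200 camera calls.

## Task

Two plain cedar-wood freshener balls are lying loose on the walnut shelf, where the least nudge sets them rolling. Set each one into an empty dimple of the mint-green three-dimple tray so that it stays put, lowering it into place rather than dropping it. Leave the white ball where it is, in its dimple.

Things in the scene. Friction and masses are not known exactly. Their poses are not given: they have to be found in the camera images.
- tray: Mint-green silicone tray, stuck fast to the shelf: flat plate 84 mm (x) by 270 mm (y), 16 mm high, z up, any yaw. Origin: centre of its underside. Three round dimples, 36 mm across and 11 mm deep, open in its top at its (x, y) = (0, -90 mm), (0, 0), (0, +90 mm). The +90 mm one holds the white ball; the other two are empty.
- cedar_a: Light tan bare cedar-wood ball, 50 mm in diameter, about 35 g, loose on the shelf; the origin is its centre, its axes turn as it rolls (no meaning). Seated in a dimple, its centre is about 33 mm above the shelf.
- cedar_b: A second tan cedar-wood ball, the same in every way as cedar_a. Either ball may go into either empty dimple.
- white_ball: White ceramic ball, 50 mm in diameter, already sitting in the tray's +90 mm dimple; the origin is its centre, its axes have no meaning. It is to stay there.

How it is judged:
By the outcome, as a careful person would: the job done as asked, in the order asked, and still so for the second after the job is handed in, with the robot touching nothing.
It also fails if it takes over 64 s, if anything falls off the work surface, if the arm or the gripper's body presses on something with over 40 N, if the wrist force passes 120 N, or if a joint passes its speed limit or range.

## Working session

There is one attempt and no reset: what is moved stays moved. The work goes in short steps, Python scripts to look and compute and a tool call to move; the robot and the scene stay as the last step left them, time stands still between calls to the robot, and variables do not carry over. Pictures are saved under pics/ and viewed, at most 10 in all, crops included, and the job is handed in when it is done.

Besides the shell and the picture viewer there is one more tool, called after ">>>" as name(argument=value, ...), one argument or row to a line, values as JSON. send_rows: Moves the arm, as the interface text tells. Its arguments: {"type":"object","properties":{"plan":{"type":"string"},"grip_force":{"type":"number"}},"required":["plan"]}

```bash
mkdir -p pics; cat > h.py <<'E'
import numpy as np, cv2
from workcell import observe, imaging, bot
from scipy.spatial.transform import Rotation as R
def Rm(o):
    o=np.array(o,float)
    if o.shape==(3,3): return o
    return (R.from_euler('xyz',o) if o.size==3 else R.from_quat(o)).as_matrix()
def cam(f,s=None):
    if 'eye' in f: return np.array(f['eye']),Rm(f['orientation'])
    T=np.array(f['tool_from_camera']); A=Rm(s['tool_rot'])
    return np.array(s['position'])+A@T[:3,3],A@T[:3,:3]
def ray(f,u,v,s=None):
    e,A=cam(f,s); d=A@np.array([(u-f['cx'])/f['fx'],(v-f['cy'])/f['fy'],1]); return e,d/np.linalg.norm(d)
def atz(f,u,v,z,s=None):
    e,d=ray(f,u,v,s); return e+d*(z-e[2])/d[2]
def proj(f,p,s=None):
    e,A=cam(f,s); c=A.T@(np.array(p)-e); return [f['fx']*c[0]/c[2]+f['cx'],f['fy']*c[1]/c[2]+f['cy']]
def tri(rs):
    M=sum(np.eye(3)-np.outer(d,d) for e,d in rs); b=sum((np.eye(3)-np.outer(d,d))@e for e,d in rs)
    return np.linalg.solve(M,b)
E
python3 - <<'E'
from h import *
s=observe(); print({k:np.round(v,3).tolist() for k,v in s.items()}, bot.tcp_to_grasp)
for n in ['scene','top','wrist']:
    s=observe(); f=imaging.grab_frame(n); cv2.imwrite(f'pics/{n}0.png',f['color'][:,:,::-1])
    print(n,f['fx'],f['cx'],f['cy'],cam(f,s))
E
```

```text
{'clock': 0.0, 'qpos': [1.197, 0.522, -0.036, 1.6, 0.021, 1.021, -0.113], 'qd': [-0.0, -0.001, 0.002, 0.001, -0.002, -0.0, -0.001], 'joint_efforts': [-0.003, -92.716, 1.979, -36.995, 0.018, 0.008, 0.0], 'position': [0.187, -0.596, 0.231], 'tool_rot': [-3.14, 0.0, 0.304], 'force': [0.783, 1.457, 0.175], 'moment': [0.054, 0.009, 0.003], 'finger_force': 0.0, 'grip_width': 0.085} 0.0187
scene 382.3462263294669 317.2543283774048 198.26991369144616 (array([0.70399733, 0.42562708, 0.64288438]), array([[-0.88891081,  0.36560554, -0.27598941],
       [ 0.45794003,  0.72415405, -0.515647  ],
       [ 0.01133545, -0.5847508 , -0.81113378]]))
top 474.7818042046758 319.7246744842608 198.66693370850524 (array([0.38916988, 0.02875558, 1.10640763]), array([[-0.02420363, -0.99126844,  0.1296189 ],
       [-0.99967891,  0.02497151,  0.00430196],
       [-0.00750118, -0.12947315, -0.99155455]]))
wrist 347.88004655235335 314.59678697595194 194.74559906445776 (array([ 0.26677119, -0.57282857,  0.37457459]), array([[ 0.2984157 , -0.90387573, -0.30652364],
       [-0.95443379, -0.28329667, -0.09380367],
       [-0.00205026,  0.32054901, -0.94722971]]))
```

View pics/top0.png

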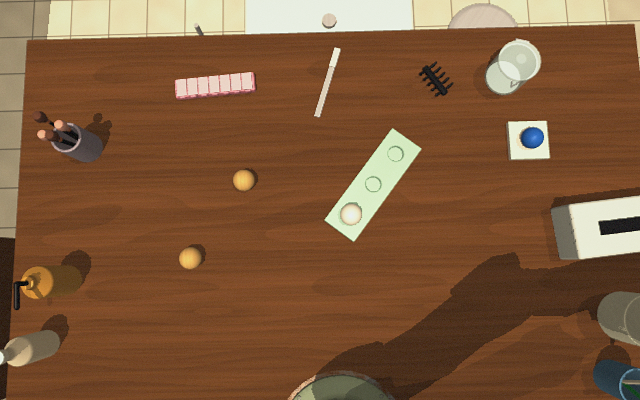

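View pics/scene0.png

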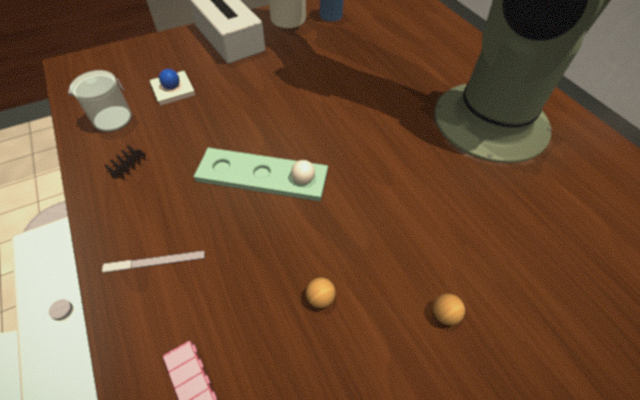

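The top view shows the cedar balls at (244,180) and (190,258), the white ball at (351,214), and the empty dimples at about (396,154) and (373,184). In the scene view the balls are at (320,293) and (449,310), the white ball at (303,172), and the dimples at about (221,163) and (262,171). I'll refine these in enlarged crops and triangulate.

```bash
python3 - <<'E'
from h import *
F={n:imaging.grab_frame(n) for n in ('scene','top')}
seeds={'a':((320,293),(244,180)),'b':((449,310),(190,258)),'w':((303,172),(351,214))}
def blob(im,c,k):
    hsv=cv2.cvtColor(im,cv2.COLOR_RGB2HSV)
    m=((hsv[...,2]>130)&(hsv[...,1]>60)&(hsv[...,0]>12)&(hsv[...,0]<32)) if k!='w' else ((im.min(2)>120)&(im[...,0].astype(int)>=im[...,1]))
    w=np.zeros_like(m); u,v=c; w[v-20:v+20,u-20:u+20]=1
    ys,xs=np.nonzero(m&w); (cc,r)=cv2.minEnclosingCircle(np.stack([xs,ys],1).astype(np.float32))
    return cc,r,len(xs)
for k,(c1,c2) in seeds.items():
    b1=blob(F['scene']['color'],c1,k); b2=blob(F['top']['color'],c2,k)
    print(k,np.round(b1[0],1),round(b1[1],1),b1[2],np.round(b2[0],1),round(b2[1],1),b2[2],
      'tri',np.round(tri([ray(F['scene'],*b1[0]),ray(F['top'],*b2[0])]),4),'z25',np.round(atz(F['top'],*b2[0],.025),4))
im=F['top']['color'][115:250,310:435]; a=cv2.resize(im,None,fx=4,fy=4,interpolation=2)
im=F['scene']['color'][140:205,185:335]; b=cv2.resize(im,None,fx=5,fy=5,interpolation=2)
cv2.imwrite('pics/ct.png',a[:,:,::-1]); cv2.imwrite('pics/cs.png',b[:,:,::-1])
E
```

```text
a [320.7 291.2] 14.4 635 [242.8 179.8] 10.5 348 tri [0.5783 0.2095 0.0288] z25 [0.5789 0.2101 0.025 ]
b [451.1 307.2] 15.5 653 [197.5 256.8] 19.0 367 tri [0.3993 0.3232 0.0156] z25 [0.4047 0.3134 0.025 ]
w [302.8 170.4] 11.8 259 [350.6 214.2] 10.8 232 tri [ 0.492  -0.0356  0.0374] z25 [ 0.493  -0.0363  0.025 ]
```

View pics/ct.png

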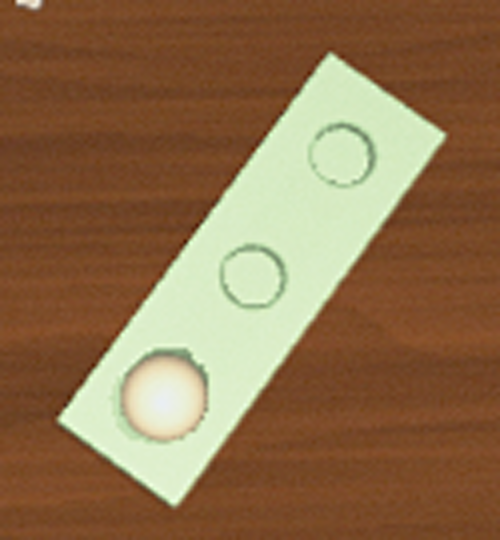

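View pics/cs.png

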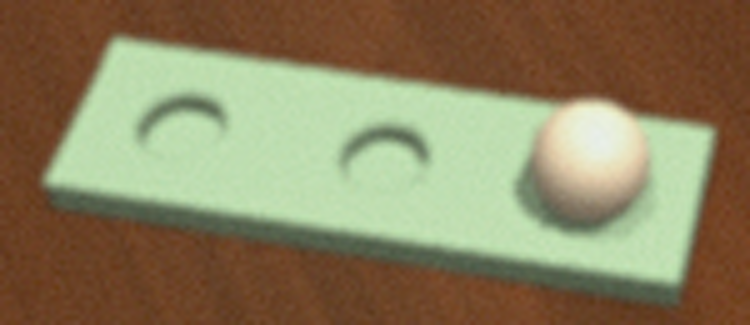

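The enlarged top crop puts the dimples at crop (342,155) and (253,276), with plate corners at (331,53), (446,134), (176,506) and (59,420). The scene crop puts the dimple rims at about (183,128) and (385,158), with top corners at (117,37), (716,128), (680,286) and (45,184).

```bash
python3 - <<'E'
from h import *
F={n:imaging.grab_frame(n) for n in ('scene','top')}
T=lambda p:(310+(p[0]+.5)/4-.5,115+(p[1]+.5)/4-.5)
S=lambda p:(185+(p[0]+.5)/5-.5,140+(p[1]+.5)/5-.5)
for n,t,s in [('far',(342,155),(183,128)),('mid',(253,276),(385,158)),('c1',(331,53),(45,184)),('c2',(446,134),(117,37)),('c3',(176,506),(716,128)),('c4',(59,420),(680,286)),('white',(164,396),(590,161))]:
    print(n,np.round(tri([ray(F['top'],*T(t)),ray(F['scene'],*S(s))]),4),np.round(atz(F['top'],*T(t),.016),4),np.round(atz(F['scene'],*S(s),.016),4))
seeds={'a':((320,293),(244,180)),'b':((449,310),(190,258))}
for k,cs in seeds.items():
    o=[]
    for n,(u,v) in zip(('scene','top'),cs):
        im=F[n]['color'].astype(int); m=((im[...,1]>95)).astype(np.uint8)
        nl,L,st,ce=cv2.connectedComponentsWithStats(m); i=L[v,u]
        ys,xs=np.nonzero(L==i); cc,r=cv2.minEnclosingCircle(np.stack([xs,ys],1).astype(np.float32))
        o.append(ray(F[n],*cc)); print(k,n,np.round(cc,1),round(r,1),st[i].tolist(),np.round(ce[i],1),np.round(atz(F[n],*cc,.025),4))
    print(k,np.round(tri(o),4))
x=[cv2.resize(F[n]['color'][v-25:v+25,u-25:u+25],(300,300),interpolation=2) for c in seeds.values() for n,(u,v) in zip(('scene','top'),c)]
cv2.imwrite('pics/balls.png',np.vstack([np.hstack(x[:2]),np.hstack(x[2:])])[:,:,::-1])
E
```

```text
far [ 0.6346 -0.146   0.0136] [ 0.6342 -0.1457  0.016 ] [ 0.6348 -0.1437  0.016 ]
mid [ 0.5638 -0.0908  0.0144] [ 0.5638 -0.0908  0.016 ] [ 0.5638 -0.0893  0.016 ]
c1 [ 0.6964 -0.1423  0.0136] [ 0.6958 -0.142   0.016 ] [ 0.6964 -0.1401  0.016 ]
c2 [ 0.6442 -0.2065  0.0177] [ 0.6452 -0.2071  0.016 ] [ 0.6435 -0.2078  0.016 ]
c3 [ 0.431  -0.0411  0.0163] [ 0.4318 -0.0417  0.016 ] [ 0.4301 -0.0408  0.016 ]
c4 [0.4824 0.0244 0.0128] [0.4828 0.024  0.016 ] [0.483  0.0269 0.016 ]
white [ 0.4931 -0.0356  0.0335] [ 0.4951 -0.0369  0.016 ] [ 0.4867 -0.0486  0.016 ]
a scene [320.8 291.3] 14.3 [307, 277, 28, 28, 611] [321.1 290.9] [0.5774 0.2083 0.025 ]
a top [243.  179.7] 10.5 [233, 170, 21, 21, 347] [243.  179.8] [0.5791 0.2097 0.025 ]
a [0.5783 0.2093 0.0284]
b scene [450.2 308.3] 15.2 [437, 294, 28, 29, 610] [450.8 307.6] [0.4    0.3319 0.025 ]
b top [189.4 258.1] 10.8 [179, 248, 22, 21, 362] [189.3 258. ] [0.4023 0.3319 0.025 ]
b [0.4018 0.3317 0.0275]
```

View pics/balls.png

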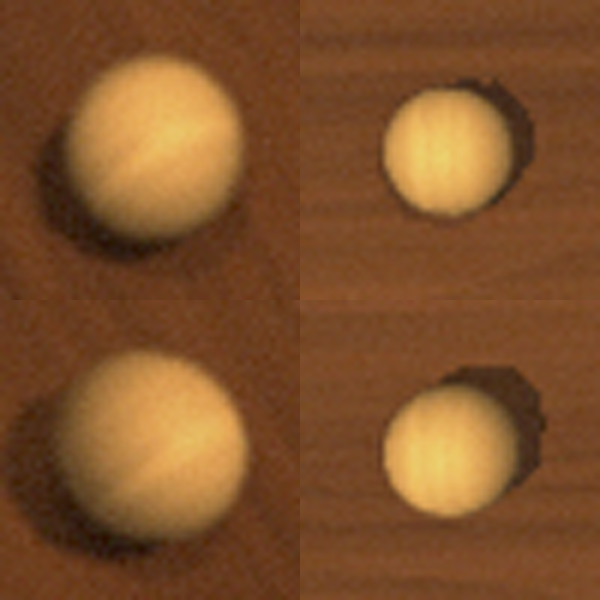

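The enlarged crops confirm the ball centres: a is at top (243,180) and scene (321,292), b at top (189.5,258) and scene (449,309). The heights check out: balls about 27 mm, dimple rims about 15 mm, white ball 33.5 mm. The tray's +y axis points at about 142°, so I'll use tool yaw 142° throughout, which makes the fingers close across the tray.

```bash
cat > go.py <<'E'
import sys
from h import *
def go(x,y,z,yaw=142):
    s=observe(); A=Rm(s['tool_rot']); d=A.T@(np.array([x,y,z])-s['position'])
    rv=R.from_matrix(A.T@R.from_euler('xyz',[180,0,yaw],degrees=True).as_matrix()).as_rotvec(degrees=True)
    print('pos',np.round(s['position'],4),'rpy',np.round(np.degrees(s['tool_rot']),1),'t',round(s['clock'],2),'w',s['grip_width'],'shift',np.round(d,4),'turn',np.round(rv,2))
if len(sys.argv)>3: go(*map(float,sys.argv[1:]))
E
python3 go.py 0.5783 0.209 0.16
```

```text
pos [ 0.1869 -0.5963  0.2311] rpy [-180.     0.    17.4] t 0.35 w 0.08501501745796042 shift [ 0.6144 -0.6513  0.0713] turn [-1.0000e-02 -2.0000e-02 -1.2459e+02]
```

>>> send_rows(
  plan="0.614 -0.651 0 0 0 -124.6 0.085; 0.614 -0.651 0 0 0 -124.6 0.085; 0.614 -0.651 0 0 0 -124.6 0.085; 0.614 -0.651 0 0 0 -124.6 0.085; 0.614 -0.651 0 0 0 -124.6 0.085; 0.614 -0.651 0 0 0 -124.6 0.085; 0.614 -0.651 0 0 0 -124.6 0.085; 0.614 -0.651 0 0 0 -124.6 0.085; 0.614 -0.651 0 0 0 -124.6 0.085; 0.614 -0.651 0 0 0 -124.6 0.085",
)

```text
clock: 1.18
position: [0.3695, -0.2198, 0.2316]
tool_rot: [3.141, 0.001, 1.56]
force: [1.9, -1.2, 0.0]
grip_width: 0.0848
finger_force: 0.0
```

```bash
python3 go.py 0.5783 0.209 0.2
```

```text
pos [ 0.3695 -0.2198  0.2316] rpy [180.    0.   89.4] t 1.18 w 0.0847975207642399 shift [0.4312 0.204  0.0314] turn [ 1.000e-02  5.000e-02 -5.264e+01]
```

>>> send_rows(
  plan="0.43 0.204 0.03 0 0 -52.6 0.085; 0.43 0.204 0.03 0 0 -52.6 0.085; 0.43 0.204 0.03 0 0 -52.6 0.085; 0.43 0.204 0.03 0 0 -52.6 0.085; 0.43 0.204 0.03 0 0 -52.6 0.085; 0.43 0.204 0.03 0 0 -52.6 0.085; 0.43 0.204 0.03 0 0 -52.6 0.085; 0.43 0.204 0.03 0 0 -52.6 0.085; 0.43 0.204 0.03 0 0 -52.6 0.085; 0.43 0.204 0.03 0 0 -52.6 0.085",
)

```text
clock: 2.02
position: [0.5543, 0.1527, 0.2048]
tool_rot: [-3.141, 0.0, 2.472]
force: [0.9, -1.0, -0.1]
grip_width: 0.085
finger_force: 0.0
```

```bash
python3 go.py 0.5783 0.209 0.2
```

```text
pos [0.5543 0.1527 0.2048] rpy [-180.     0.   141.6] t 2.02 w 0.08501496772842455 shift [0.0162 0.059  0.0048] turn [-0.01  0.   -0.39]
```

>>> send_rows(
  plan="0.016 0.059 0.045 0 0 -0.4 0.085; 0.016 0.059 0.045 0 0 -0.4 0.085; 0.016 0.059 0.045 0 0 -0.4 0.085; 0.016 0.059 0.045 0 0 -0.4 0.085; 0.016 0.059 0.045 0 0 -0.4 0.085; 0.016 0.059 0.045 0 0 -0.4 0.085",
)

```text
clock: 2.52
position: [0.5781, 0.206, 0.1609]
tool_rot: [3.141, 0.001, 2.477]
force: [-0.2, 0.0, 0.3]
grip_width: 0.0849
finger_force: 0.0
```

```bash
cat > w.py <<'E'
import sys
from h import *
s=observe(); f=imaging.grab_frame('wrist'); im=f['color'].astype(int)
m=((im[...,1]>95)&(im[...,0]-im[...,2]>45)).astype(np.uint8)
nl,L,st,ce=cv2.connectedComponentsWithStats(m)
for i in range(1,nl):
    if st[i,4]>400:
        ys,xs=np.nonzero(L==i); cc,r=cv2.minEnclosingCircle(np.stack([xs,ys],1).astype(np.float32))
        print(st[i].tolist(),np.round(cc,1),round(r,1),np.round(ce[i],1),np.round(atz(f,*ce[i],.025,s),4))
cv2.imwrite(sys.argv[1],im[:,:,::-1].astype(np.uint8))
E
python3 go.py 0.5783 0.209 0.012; python3 w.py pics/w1.png
```

```text
pos [0.5781 0.206  0.1609] rpy [1.80e+02 1.00e-01 1.42e+02] t 2.52 w 0.08492550713728261 shift [0.0018 0.0024 0.1489] turn [ 0.02  0.06 -0.05]
[37, 76, 105, 94, 525] [ 89. 125.] 68.1 [ 89.5 116.7] [0.4282 0.0981 0.025 ]
[33, 87, 159, 124, 6566] [112. 152.] 95.7 [114.1 150.8] [0.4585 0.0925 0.025 ]
[194, 116, 63, 60, 564] [225.  145.5] 42.1 [222.7 144.4] [0.5091 0.1656 0.025 ]
[115, 136, 234, 167, 9796] [233.  231.5] 129.6 [234.3 206.5] [0.5546 0.1366 0.025 ]
[357, 145, 131, 79, 1641] [422. 185.] 75.3 [423.7 184.3] [0.6381 0.2753 0.025 ]
[434, 153, 206, 124, 2695] [536.5 207.5] 116.1 [542.1 215.5] [0.7257 0.341  0.025 ]
[302, 155, 113, 80, 628] [358.  194.5] 68.0 [358.9 194.5] [0.6119 0.2272 0.025 ]
[382, 182, 78, 48, 460] [420.5 204. ] 44.3 [413.7 209. ] [0.6517 0.2567 0.025 ]
[460, 202, 149, 87, 1384] [533.5 242. ] 83.7 [524.9 248.6] [0.7455 0.3144 0.025 ]
[481, 236, 159, 104, 2587] [561. 278.] 86.3 [556.  277.6] [0.7905 0.3232 0.025 ]
[376, 343, 58, 43, 847] [403. 364.] 32.0 [402.5 366.1] [0.7896 0.1541 0.025 ]
```

View pics/w1.png

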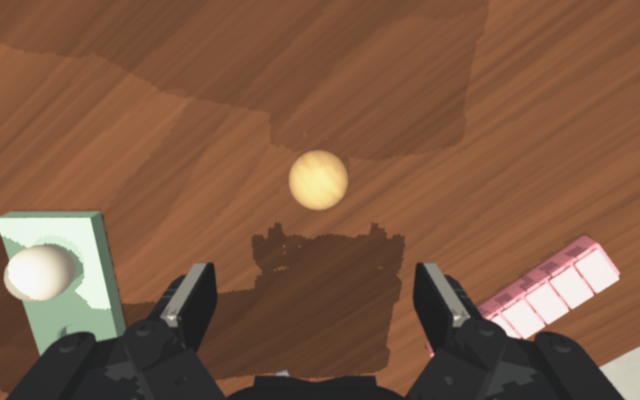

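In the wrist view the ball is at about (319,180), centred between the fingers (about x = 315). The tray is off to the left and well clear.

```bash
python3 - <<'E'
from h import *
s=observe(); f=imaging.grab_frame('wrist')
p=atz(f,318.8,180,.025,s);print(p)
from go import go
go(p[0],p[1],.012)
E
```

```text
[0.58088857 0.20817147 0.025     ]
pos [0.5782 0.206  0.161 ] rpy [1.800e+02 1.000e-01 1.419e+02] t 2.62 w 0.08446058848428024 shift [-0.0006  0.0033  0.149 ] turn [ 0.04  0.07 -0.07]
```

>>> send_rows(
  plan="0.001 0.003 0.02 0 0 0 0.085; 0.001 0.003 0.045 0 0 0 0.085; 0.001 0.003 0.07 0 0 0 0.085; 0.001 0.003 0.095 0 0 0 0.085; 0.001 0.003 0.115 0 0 0 0.085; 0.001 0.003 0.13 0 0 0 0.085; 0.001 0.003 0.14 0 0 0 0.085; 0.001 0.003 0.148 0 0 0 0.085; 0.001 0.003 0.148 0 0 0 0.085; 0.001 0.003 0.148 0 0 0 0.085",
  grip_force=20,
)

```text
clock: 3.45
position: [0.5791, 0.2102, 0.0126]
tool_rot: [3.141, 0.0, 2.479]
force: [0.1, -0.5, 0.8]
grip_width: 0.0849
finger_force: 0.0
```

>>> send_rows(
  plan="0 0 0 0 0 0 0.07; 0 0 0 0 0 0 0.062; 0 0 0 0 0 0 0.058; 0 0 0 0 0 0 0.054; 0 0 0 0 0 0 0.05; 0 0 0 0 0 0 0.045; 0 0 0 0 0 0 0.04; 0 0 0 0 0 0 0.04; 0 0 0 0 0 0 0.04; 0 0 0 0 0 0 0.04",
  grip_force=20,
)

```text
clock: 4.28
position: [0.579, 0.2102, 0.0124]
tool_rot: [3.141, 0.0, 2.479]
force: [-1.1, -0.7, 5.2]
grip_width: 0.0489
finger_force: 19.8
```

>>> send_rows(
  plan="0 0 -0.01 0 0 0 0.04; 0 0 -0.03 0 0 0 0.04; 0 0 -0.06 0 0 0 0.04; 0 0 -0.09 0 0 0 0.04; 0 0 -0.11 0 0 0 0.04; 0 0 -0.12 0 0 0 0.04; 0 0 -0.12 0 0 0 0.04; 0 0 -0.12 0 0 0 0.04",
)

```text
clock: 4.95
position: [0.5788, 0.2099, 0.1319]
tool_rot: [-3.141, 0.0, 2.479]
force: [0.1, 0.6, -1.3]
grip_width: 0.0487
finger_force: 20.9
```

```bash
python3 - <<'E'
from h import *
s=observe(); f=imaging.grab_frame('wrist'); cv2.imwrite('pics/w2.png',f['color'][:,:,::-1])
g=s['position']+Rm(s['tool_rot'])@[0,0,-.0127]
print(proj(f,g,s)); from go import go
go(.6346,-.1459,.13)
E
```

```text
[np.float64(315.57779962474103), np.float64(275.5439911401032)]
pos [0.5784 0.2097 0.1312] rpy [-179.9   -0.   142. ] t 5.0 w 0.048686942994233456 shift [-0.2632 -0.2457  0.0013] turn [-0.07 -0.03  0.02]
```

View pics/w2.png

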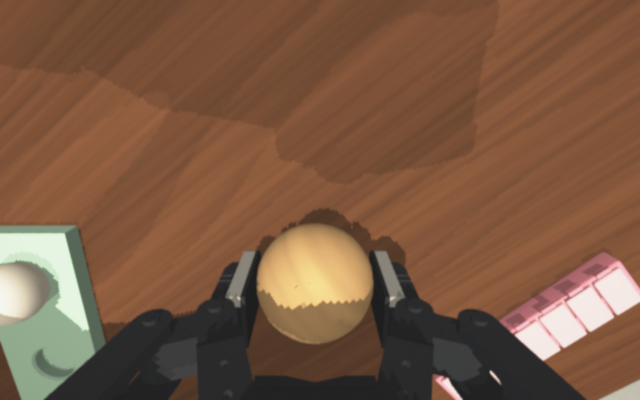

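The ball is firmly held, centred at about (315,283) with a radius of about 60 px. That fits the expected grasp to within about 3 mm. Next I'll go near the far dimple, standing off so the wrist camera can see it.

>>> send_rows(
  plan="-0.303 -0.246 0 0 0 0 0.04; -0.303 -0.246 0 0 0 0 0.04; -0.303 -0.246 0 0 0 0 0.04; -0.303 -0.246 0 0 0 0 0.04; -0.303 -0.246 0 0 0 0 0.04; -0.303 -0.246 0 0 0 0 0.04; -0.303 -0.246 0 0 0 0 0.04; -0.303 -0.246 0 0 0 0 0.04; -0.303 -0.246 0 0 0 0 0.04; -0.303 -0.246 0 0 0 0 0.04",
)

```text
clock: 5.83
position: [0.6656, -0.1776, 0.1297]
tool_rot: [-3.138, -0.001, 2.473]
force: [-0.3, -1.1, -0.8]
grip_width: 0.0487
finger_force: 20.9
```

>>> send_rows(
  plan="0 0 0 0 0 0 0.04; 0 0 0 0 0 0 0.04; 0 0 0 0 0 0 0.04",
)

```text
clock: 6.08
position: [0.6658, -0.1691, 0.1308]
tool_rot: [-3.141, -0.002, 2.48]
force: [-0.2, 0.3, -0.5]
grip_width: 0.0484
finger_force: 20.9
```

```bash
python3 - <<'E'
from h import *
from go import go
go(.6346,-.1459,.13)
s=observe(); f=imaging.grab_frame('wrist'); cv2.imwrite('pics/w3.png',f['color'][:,:,::-1])
print(proj(f,[.6346,-.1459,.016],s),proj(f,[.5637,-.0905,.016],s))
E
```

```text
pos [ 0.6658 -0.1691  0.1308] rpy [-1.800e+02 -1.000e-01  1.421e+02] t 6.08 w 0.04844213694043419 shift [ 0.0388 -0.0009  0.0009] turn [-0.01 -0.12  0.08]
[np.float64(313.73540350697004), np.float64(137.3813564016689)] [np.float64(313.73082527637524), np.float64(1.2267281791337155)]
```

View pics/w3.png

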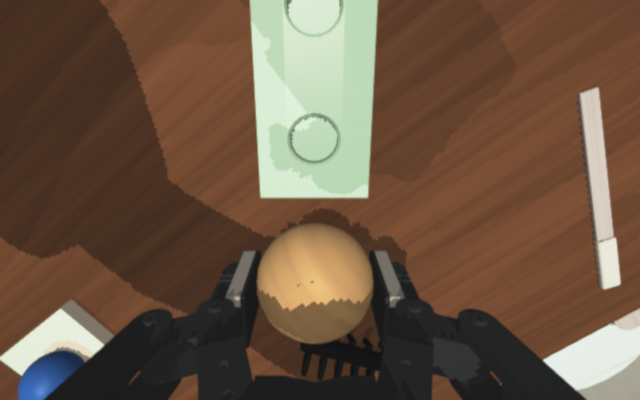

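The dimple is at (314,138), against (313.7,137.4) predicted, so the tray pose is confirmed. The held ball sits about 2–3 mm towards tool −x, so I'll compensate by +2 mm and lower it gently.

>>> send_rows(
  plan="0.02 -0.001 0 0 0 0 0.04; 0.041 -0.001 0.01 0 0 0 0.04; 0.041 -0.001 0.03 0 0 0 0.04; 0.041 -0.001 0.05 0 0 0 0.04; 0.041 -0.001 0.07 0 0 0 0.04; 0.041 -0.001 0.085 0 0 0 0.04; 0.041 -0.001 0.095 0 0 0 0.04; 0.041 -0.001 0.1 0 0 0 0.04; 0.041 -0.001 0.1 0 0 0 0.04; 0.041 -0.001 0.1 0 0 0 0.04",
)

```text
clock: 6.97
position: [0.6337, -0.1456, 0.0326]
tool_rot: [3.141, 0.0, 2.479]
force: [-0.6, 1.0, 0.2]
grip_width: 0.0486
finger_force: 20.9
```

>>> send_rows(
  plan="0 0 0.003 0 0 0 0.04; 0 0 0.006 0 0 0 0.04; 0 0 0.008 0 0 0 0.04; 0 0 0.009 0 0 0 0.04; 0 0 0.009 0 0 0 0.04; 0 0 0.009 0 0 0 0.04",
)

```text
clock: 7.47
position: [0.6334, -0.1458, 0.0231]
tool_rot: [3.142, -0.0, 2.479]
force: [0.4, -0.5, -0.5]
grip_width: 0.0489
finger_force: 20.9
```

```bash
python3 go.py .6346 -.1459 .0203
```

```text
pos [ 0.6334 -0.1458  0.0231] rpy [180.  -0. 142.] t 7.47 w 0.048879315378782644 shift [-0.0011  0.0006  0.0028] turn [ 0.   -0.    0.02]
```

>>> send_rows(
  plan="0.0005 0.0005 0.001 0 0 0 0.04; 0.0005 0.0005 0.0015 0 0 0 0.04; 0.0005 0.0005 0.002 0 0 0 0.04; 0.0005 0.0005 0.002 0 0 0 0.04; 0.0005 0.0005 0.002 0 0 0 0.04",
)

```text
clock: 7.88
position: [0.6335, -0.1452, 0.0213]
tool_rot: [3.141, 0.001, 2.479]
force: [0.7, -1.1, 3.6]
grip_width: 0.0487
finger_force: 21.2
```

>>> send_rows(
  plan="0 0 0.0005 0 0 0 0.04; 0 0 0.001 0 0 0 0.04; 0 0 0.001 0 0 0 0.04; 0 0 0.001 0 0 0 0.04",
)

```text
clock: 8.22
position: [0.6339, -0.1453, 0.0207]
tool_rot: [3.141, 0.001, 2.479]
force: [0.9, -1.2, 7.3]
grip_width: 0.0486
finger_force: 21.6
```

The ball is seated (Fz +7 N at the expected height). I'll open slowly and then retract straight up.

>>> send_rows(
  plan="0 0 0 0 0 0 0.05; 0 0 0 0 0 0 0.052; 0 0 0 0 0 0 0.055; 0 0 0 0 0 0 0.06; 0 0 0 0 0 0 0.065; 0 0 0 0 0 0 0.075; 0 0 0 0 0 0 0.085; 0 0 0 0 0 0 0.085; 0 0 0 0 0 0 0.085; 0 0 0 0 0 0 0.085",
)

```text
clock: 9.05
position: [0.6333, -0.145, 0.0201]
tool_rot: [3.142, -0.0, 2.479]
force: [0.2, 0.2, 0.1]
grip_width: 0.085
finger_force: 0.0
```

>>> send_rows(
  plan="0 0 -0.01 0 0 0 0.085; 0 0 -0.025 0 0 0 0.085; 0 0 -0.05 0 0 0 0.085; 0 0 -0.08 0 0 0 0.085; 0 0 -0.11 0 0 0 0.085; 0 0 -0.14 0 0 0 0.085; 0 0 -0.14 0 0 0 0.085; 0 0 -0.14 0 0 0 0.085",
)

```text
clock: 9.72
position: [0.6342, -0.1452, 0.1632]
tool_rot: [3.14, 0.004, 2.479]
force: [0.0, 0.2, -0.1]
grip_width: 0.0853
finger_force: 0.0
```

```bash
python3 - <<'E'
from h import *
from go import go
go(.402,.332,.16)
s=observe(); f=imaging.grab_frame('wrist'); im=f['color'].astype(int)
print(proj(f,[.6346,-.1459,.033],s)); c=np.array(proj(f,[.6346,-.1459,.033],s)).astype(int)
t=imaging.grab_frame('top')['color']
cv2.imwrite('pics/w4.png',np.hstack([im.astype(np.uint8)[:,100:500], cv2.resize(t[100:300,160:460],None,fx=4/3,fy=2)[:400]])[:,:,::-1])
E
```

```text
pos [ 0.6342 -0.1452  0.1632] rpy [179.9   0.2 142. ] t 9.72 w 0.08531806254710687 shift [0.4767 0.2332 0.0018] turn [0.09 0.21 0.01]
[np.float64(314.2175907812978), np.float64(181.62034995360574)]
```

View pics/w4.png

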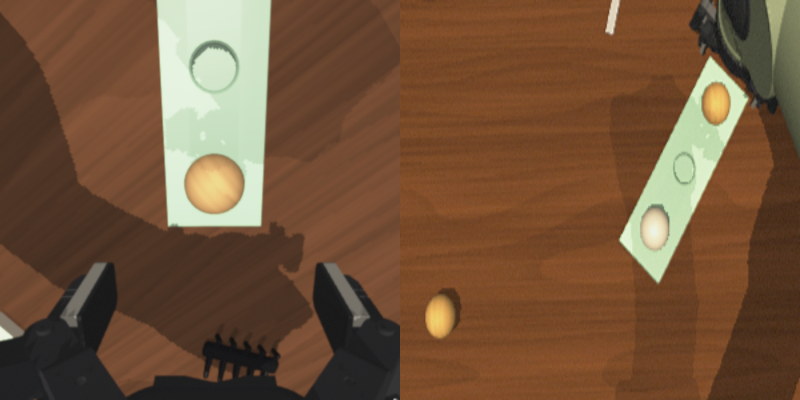

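Ball a is seated in the far dimple: wrist (314.5,184) against (314.2,181.6) predicted. The white ball is in place and ball b hasn't moved. Next is ball b.

>>> send_rows(
  plan="0.476 0.233 0 0 0 0 0.085; 0.476 0.233 0 0 0 0 0.085; 0.476 0.233 0 0 0 0 0.085; 0.476 0.233 0 0 0 0 0.085; 0.476 0.233 0 0 0 0 0.085; 0.476 0.233 0 0 0 0 0.085; 0.476 0.233 0 0 0 0 0.085; 0.476 0.233 0 0 0 0 0.085; 0.476 0.233 0 0 0 0 0.085; 0.476 0.233 0 0 0 0 0.085",
)

```text
clock: 10.65
position: [0.4494, 0.2308, 0.1595]
tool_rot: [-3.14, -0.001, 2.479]
force: [1.8, 1.6, -0.1]
grip_width: 0.0847
finger_force: 0.0
```

```bash
python3 go.py .402 .332 .16
```

```text
pos [0.4494 0.2308 0.1595] rpy [-179.9   -0.   142. ] t 10.65 w 0.08470964568600074 shift [ 0.0996  0.0506 -0.0005] turn [-0.07 -0.04  0.02]
```

>>> send_rows(
  plan="0.099 0.05 0 0 0 0 0.085; 0.099 0.05 0 0 0 0 0.085; 0.099 0.05 0 0 0 0 0.085; 0.099 0.05 0 0 0 0 0.085; 0.099 0.05 0 0 0 0 0.085; 0.099 0.05 0 0 0 0 0.085; 0.099 0.05 0 0 0 0 0.085",
)

```text
clock: 11.23
position: [0.4042, 0.3287, 0.1597]
tool_rot: [-3.141, 0.0, 2.477]
force: [0.3, -0.2, 0.1]
grip_width: 0.0849
finger_force: 0.0
```

```bash
python3 - <<'E'
from h import *
from go import go
go(.402,.332,.012)
s=observe(); f=imaging.grab_frame('wrist'); im=f['color']
c=np.array(proj(f,[.402,.332,.025],s)); print(c)
u,v=c.astype(int); crop=im[v-50:v+50,u-50:u+50]
g=cv2.GaussianBlur(crop[...,1],(3,3),0)
for p2 in (25,18): print(cv2.HoughCircles(g,cv2.HOUGH_GRADIENT,1,200,param1=120,param2=p2,minRadius=24,maxRadius=38))
m=(g>150).astype(np.uint8); nl,L,st,ce=cv2.connectedComponentsWithStats(m); i=1+st[1:,4].argmax(); print(st[i],ce[i],u-50,v-50)
p=atz(f,u-50+ce[i][0],v-50+ce[i][1],.025,s); print(p); go(p[0],p[1],.012)
E
```

```text
pos [0.4042 0.3287 0.1597] rpy [-179.9    0.   141.9] t 11.23 w 0.08491332699777641 shift [0.0038 0.0014 0.1477] turn [-0.06  0.01 -0.06]
[316.48013936 175.39536148]
[[[50.5 53.5 28.6]]]
[[[50.5 53.5 28.6]]]
[  22   27   56   57 2499] [49.40736295 55.17486995] 266 125
[0.40470176 0.32875391 0.025     ]
pos [0.4043 0.3288 0.1598] rpy [-180.     0.   141.9] t 11.28 w 0.08512356301755081 shift [-0.0003  0.0004  0.1478] turn [-0.05  0.01 -0.08]
```

>>> send_rows(
  plan="0.0005 0.001 0.02 0 0 0 0.085; 0.0005 0.001 0.045 0 0 0 0.085; 0.0005 0.001 0.07 0 0 0 0.085; 0.0005 0.001 0.095 0 0 0 0.085; 0.0005 0.001 0.115 0 0 0 0.085; 0.0005 0.001 0.13 0 0 0 0.085; 0.0005 0.001 0.14 0 0 0 0.085; 0.0005 0.001 0.147 0 0 0 0.085; 0.0005 0.001 0.147 0 0 0 0.085; 0.0005 0.001 0.147 0 0 0 0.085",
  grip_force=20,
)

```text
clock: 12.12
position: [0.4042, 0.331, 0.0135]
tool_rot: [3.141, 0.0, 2.478]
force: [0.4, -0.1, 0.1]
grip_width: 0.0851
finger_force: 0.0
```

>>> send_rows(
  plan="0 0 0 0 0 0 0.07; 0 0 0 0 0 0 0.062; 0 0 0 0 0 0 0.058; 0 0 0 0 0 0 0.054; 0 0 0 0 0 0 0.05; 0 0 0 0 0 0 0.045; 0 0 0 0 0 0 0.04; 0 0 0 0 0 0 0.04; 0 0 0 0 0 0 0.04; 0 0 0 0 0 0 0.04",
  grip_force=20,
)

```text
clock: 12.95
position: [0.4041, 0.3312, 0.0134]
tool_rot: [3.141, 0.0, 2.479]
force: [-0.6, -1.5, 5.5]
grip_width: 0.0488
finger_force: 19.6
```

>>> send_rows(
  plan="0 0 -0.01 0 0 0 0.04; 0 0 -0.03 0 0 0 0.04; 0 0 -0.06 0 0 0 0.04; 0 0 -0.09 0 0 0 0.04; 0 0 -0.11 0 0 0 0.04; 0 0 -0.12 0 0 0 0.04; 0 0 -0.12 0 0 0 0.04; 0 0 -0.12 0 0 0 0.04",
)

```text
clock: 13.62
position: [0.4041, 0.3308, 0.1332]
tool_rot: [3.141, 0.0, 2.478]
force: [0.0, -1.0, -1.1]
grip_width: 0.0488
finger_force: 20.9
```

```bash
cat > held.py <<'E'
from h import *
from go import go
s=observe(); f=imaging.grab_frame('wrist'); im=f['color']
g=cv2.GaussianBlur(im[200:370,230:400,1],(3,3),0)
print(cv2.HoughCircles(g,cv2.HOUGH_GRADIENT,1,300,param1=120,param2=15,minRadius=52,maxRadius=66)+np.array([230,200,0]))
print('pred',proj(f,s['position']+Rm(s['tool_rot'])@[0,0,-.0125],s))
go(.5637,-.0905,.13)
E
python3 held.py
```

```text
[[[315.5        280.5         59.20000076]]]
pred [np.float64(315.57394680073355), np.float64(275.2928745244928)]
pos [0.4038 0.3306 0.1325] rpy [-180.   -0.  142.] t 13.67 w 0.04872412877646546 shift [-0.3852 -0.2335  0.0027] turn [-0.04 -0.    0.02]
```

>>> send_rows(
  plan="-0.3835 -0.2335 0 0 0 0 0.04; -0.3835 -0.2335 0 0 0 0 0.04; -0.3835 -0.2335 0 0 0 0 0.04; -0.3835 -0.2335 0 0 0 0 0.04; -0.3835 -0.2335 0 0 0 0 0.04; -0.3835 -0.2335 0 0 0 0 0.04; -0.3835 -0.2335 0 0 0 0 0.04; -0.3835 -0.2335 0 0 0 0 0.04; -0.3835 -0.2335 0 0 0 0 0.04; -0.3835 -0.2335 0 0 0 0 0.04",
)

```text
clock: 14.5
position: [0.5508, -0.0609, 0.1318]
tool_rot: [-3.141, -0.002, 2.479]
force: [1.4, 1.5, 0.2]
grip_width: 0.0488
finger_force: 20.9
```

```bash
python3 go.py .5637 -.0905 .13
```

```text
pos [ 0.5508 -0.0609  0.1318] rpy [-1.799e+02 -1.000e-01  1.420e+02] t 14.5 w 0.048785871578156656 shift [-0.0284 -0.0154  0.0018] turn [-0.06 -0.1   0.03]
```

>>> send_rows(
  plan="-0.0265 -0.0155 0 0 0 0 0.04; -0.0265 -0.0155 0 0 0 0 0.04; -0.0265 -0.0155 0 0 0 0 0.04; -0.0265 -0.0155 0 0 0 0 0.04; -0.0265 -0.0155 0 0 0 0 0.04; -0.0265 -0.0155 0 0 0 0 0.04",
)

```text
clock: 15.0
position: [0.5622, -0.086, 0.1329]
tool_rot: [-3.142, -0.001, 2.481]
force: [-0.2, -0.8, 0.1]
grip_width: 0.0488
finger_force: 21.0
```

```bash
python3 go.py .5637 -.0905 .0314
```

```text
pos [ 0.5622 -0.086   0.1329] rpy [-180.    -0.   142.1] t 15.0 w 0.04883072846207796 shift [-0.004  -0.0026  0.1014] turn [-0.   -0.03  0.13]
```

>>> send_rows(
  plan="-0.0025 -0.0025 0.01 0 0 0 0.04; -0.0025 -0.0025 0.025 0 0 0 0.04; -0.0025 -0.0025 0.04 0 0 0 0.04; -0.0025 -0.0025 0.06 0 0 0 0.04; -0.0025 -0.0025 0.075 0 0 0 0.04; -0.0025 -0.0025 0.09 0 0 0 0.04; -0.0025 -0.0025 0.1 0 0 0 0.04; -0.0025 -0.0025 0.101 0 0 0 0.04; -0.0025 -0.0025 0.101 0 0 0 0.04; -0.0025 -0.0025 0.101 0 0 0 0.04",
)

```text
clock: 15.83
position: [0.5633, -0.0907, 0.0326]
tool_rot: [3.141, 0.001, 2.479]
force: [-0.0, 0.5, -0.4]
grip_width: 0.0483
finger_force: 21.0
```

```bash
python3 go.py .5637 -.0905 .0214
```

```text
pos [ 0.5633 -0.0907  0.0326] rpy [180.   0. 142.] t 15.83 w 0.04834139717246045 shift [-0.0002  0.0004  0.0112] turn [0.02 0.03 0.04]
```

>>> send_rows(
  plan="0.001 0 0.003 0 0 0 0.04; 0.001 0 0.006 0 0 0 0.04; 0.001 0 0.008 0 0 0 0.04; 0.001 0 0.009 0 0 0 0.04; 0.001 0 0.009 0 0 0 0.04; 0.001 0 0.009 0 0 0 0.04",
)

```text
clock: 16.33
position: [0.5623, -0.0902, 0.0232]
tool_rot: [3.141, 0.0, 2.479]
force: [1.3, -1.2, 2.7]
grip_width: 0.0489
finger_force: 21.2
```

>>> send_rows(
  plan="0 0 0.0005 0 0 0 0.04; 0 0 0.001 0 0 0 0.04; 0 0 0.0015 0 0 0 0.04; 0 0 0.0015 0 0 0 0.04; 0 0 0.0015 0 0 0 0.04",
)

```text
clock: 16.75
position: [0.5629, -0.0904, 0.0221]
tool_rot: [3.141, 0.001, 2.479]
force: [2.5, -2.4, 7.3]
grip_width: 0.0485
finger_force: 21.6
```

A small side force along tool −x says the ball is about 1 mm off, so I'll ease it over and settle.

>>> send_rows(
  plan="-0.0005 0 0 0 0 0 0.04; -0.001 0 0 0 0 0 0.04; -0.0015 0 0 0 0 0 0.04; -0.0015 0 0.0003 0 0 0 0.04; -0.0015 0 0.0003 0 0 0 0.04",
)

```text
clock: 17.17
position: [0.5637, -0.091, 0.0215]
tool_rot: [3.141, 0.001, 2.479]
force: [1.2, -0.1, 5.9]
grip_width: 0.0485
finger_force: 21.5
```

>>> send_rows(
  plan="0 0 0 0 0 0 0.05; 0 0 0 0 0 0 0.052; 0 0 0 0 0 0 0.055; 0 0 0 0 0 0 0.06; 0 0 0 0 0 0 0.065; 0 0 0 0 0 0 0.075; 0 0 0 0 0 0 0.085; 0 0 0 0 0 0 0.085; 0 0 0 0 0 0 0.085; 0 0 0 0 0 0 0.085",
)

```text
clock: 18.0
position: [0.5633, -0.0911, 0.0213]
tool_rot: [3.142, -0.0, 2.479]
force: [-0.1, 0.2, 0.4]
grip_width: 0.0853
finger_force: 0.0
```

>>> send_rows(
  plan="0 0 -0.01 0 0 0 0.085; 0 0 -0.025 0 0 0 0.085; 0 0 -0.05 0 0 0 0.085; 0 0 -0.08 0 0 0 0.085; 0 0 -0.11 0 0 0 0.085; 0 0 -0.14 0 0 0 0.085; 0 0 -0.17 0 0 0 0.085; 0 0 -0.18 0 0 0 0.085; 0 0 -0.18 0 0 0 0.085; 0 0 -0.18 0 0 0 0.085",
)

```text
clock: 18.83
position: [0.5633, -0.0913, 0.2017]
tool_rot: [3.142, 0.001, 2.479]
force: [-0.1, -0.6, -1.5]
grip_width: 0.0851
finger_force: 0.0
```

```bash
python3 - <<'E'
from h import *
s=observe(); f=imaging.grab_frame('wrist'); t=imaging.grab_frame('scene')
for p in ([.6346,-.1459,.033],[.5637,-.0905,.033],[.4928,-.0351,.033]): print(np.round(proj(f,p,s),1),np.round(proj(t,p),1))
cv2.imwrite('pics/end.png',np.hstack([f['color'][:,100:500],cv2.resize(t['color'][100:300,140:340],(400,400))])[:,:,::-1])
E
```

```text
[315.6 255.7] [219.4 159.2]
[315.7 169.1] [260.6 165.6]
[315.7  65.5] [302.7 172. ]
```

View pics/end.png

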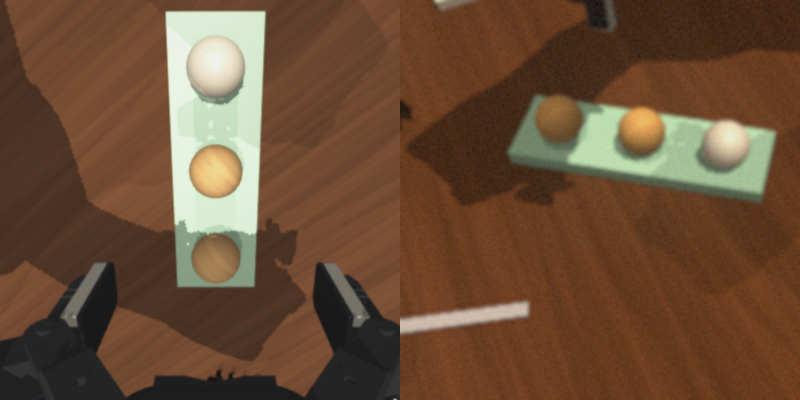

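All three balls are seated. In the wrist view they are at (315.5,258), (315.5,171) and (315.5,67), within about 2 px of prediction, and the gripper is clear of everything.

```bash
python3 -c "
from workcell import bot
print(bot.job_done())"
```

```text
the job is handed in; nothing more can be done
None
```

Both cedar balls were lowered into the tray's two empty dimples, the white ball is still in its own, and I handed the job in at about 19 s of robot time; no verdict came back.

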